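# Set up the seepage tank: cut-off plate in, screw feet wedged clear

### The job

Get the small seepage tank ready for levelling: take the tall plate with the thick grip rail out of the drying rack and stand it fully down in the tank's middle slot. Then push the wooden wedge, tip first, under the edge of the tank's base between the two levelling screws until both screw feet are just clear of the bench, by a millimetre or two, and finish still holding the wedge there so that I can reset the screws. Leave the other plates in the rack, don't shove the tank along the bench and leave the other things where they stand.

Things in the scene. Friction and masses are not known exactly. Their poses are not given: they have to be found in the camera images.
- tank: Seepage tank, loose on the bench, 1.4 to 2.2 kg: aluminium base plate 112 x 320 x 10 mm with an open box of clear long walls and grey end walls on it. Origin on the bench under the base plate's middle; x across, y along it towards the ledge with two levelling screws, z up. Box outside: x -56 to 56, y -135 to 105 mm, walls 6 mm, inner floor 28 and rim 141 mm above the bench.
- slot_middle (a point): Centre of the middle slot, on the tank's inner floor, at tank y = -15 mm; axes as the tank's. Put the plate's underside centre here. White strips 8 mm deep on both long walls (100 mm apart) form three slots across the tank at y = -75, -15, 45 mm, each 13 mm wide along y, from the floor to 128 mm above the bench.
- edge_mid (a point): Middle of the lower edge of the ledge (tank y = 160 mm, 18 mm above the bench); axes as the tank's. The wedge goes under here along the tank's -y. Raising this end takes 6 to 10 N, the push on the wedge about 5 to 16 N; meanwhile the tank's rubber feet grip, so it creeps a few millimetres at most.
- screw_foot_near (a point): Centre of the underside of the levelling screw's foot at tank x = -42, y = 142 mm; on the bench at the start (height 0). Steel foot 20 mm across; the screw runs up through the ledge to a dark knurled head 25 mm across, top 54 mm above the bench.
- screw_foot_far (a point): The same for the other screw, at tank x = +42, y = 142 mm. 64 mm are free between the two feet.
- fixed_feet_mid (a point): Midway between the two fixed rubber feet at the tank's other end (tank y = -142 mm), at their undersides. The brass valve and most of the weight are at this end.
- wedge: Plain hardwood wedge lying on its flat underside, 0.14 kg, 170 mm long, 40 mm wide, 4 mm high at the tip and 36 mm at the heel, with a straight slope (32 mm rise in 170 mm, so about 5.3 mm of travel lifts 1 mm). Origin at the middle of the underside, y from tip to heel, x across, z up. It is 18 mm high 74 mm from the tip. Pinch it across its 40 mm width near the heel.
- wedge_tip (a point): Middle of the wedge's tip edge, on its underside (wedge y = -85 mm).
- wedge_heel (a point): A point to pinch the wedge: on its middle line, 145 mm from the tip (wedge y = +60 mm), 15 mm above its underside; the wedge is 31 mm high there.
- rack: White slotted drying rack, fixed, 120 x 136 mm, with three slots for upright plates at rack y = -45, 0 and +45 mm, each 12 mm wide; plates stand on its floor 8 mm above the bench, held by blocks up to 48 mm above the bench. Origin on the bench under its middle; x along the plates' width, y across them.
- cutoff_plate: The tall cut-off plate, aluminium, 0.28 kg, standing on edge in one of the rack's slots: 96 mm wide (x), 8 mm thick (y), 140 mm high; along its top runs a grip rail 80 mm long (x), 14 mm thick (y), from 114 to 140 mm above the plate's underside. Origin at the middle of the underside.
- cutoff_rail (a point): Middle of the plate's grip rail, 130 mm above its underside: the point to pinch it across its thickness (y).
- weir_plate: Lower plate with a square notch in its top, no rail, 96 x 8 x 85 mm high, in another rack slot; origin at the middle of the underside. Stays in the rack.
- screen_plate: Lower plate with rows of holes, no rail, 96 x 8 x 90 mm high, in another rack slot; origin at the middle of the underside. Stays in the rack.
- wash_bottle: White wash bottle, 66 mm across, 180 mm high, with a bent spout; origin at the middle of its underside. Bystander.
- beaker: Glass beaker, 68 mm across, 90 mm high; origin at the middle of its underside. Bystander.
- tin_a: Aluminium sample tin with lid, 59 mm across, 40 mm high, in front of the tank; origin at the middle of its underside. Bystander.
- tin_b: A like tin behind the tank. Bystander.
- spatula: Spatula 190 mm long lying on the bench; origin under its middle. Bystander.
- mallet: Rubber mallet lying on the bench, head 70 x 40 mm at its origin, 165 mm long along its x. Bystander.
Not all that is in view belongs to the job. What is shaped like the cutoff_plate but green or orange is not meant.

How it is judged:
On the way:
1. the tall plate stands fully down in the tank's middle slot and is let go (x of cutoff_plate in the frame of slot_middle between -0.006 and 0.006 m and y of cutoff_plate in the frame of slot_middle between -0.006 and 0.006 m and z of cutoff_plate in the frame of slot_middle below 0.004 m and angle between the x axis of cutoff_plate and the x axis of tank, either way round below 0.12 rad and angle between cutoff_plate's own z axis and vertical below 0.12 rad and contact force between the fingers and cutoff_plate below 0.1 N), for 0.2 s.
At the end, for the whole second after the job is handed in: Tall plate upright, let go, at the bottom of the middle slot (6 mm sideways, 4 mm in height). Both screw feet 0.6 to 5 mm off the bench, rubber feet on it; the wedge between the screws alone carries that end (over 1.5 N), fingers on the wedge (over 1 N) and not on the tank, all still (all of step 1 and height (world z) of screw_foot_near between 0.0006 and 0.005 m and height (world z) of screw_foot_far between 0.0006 and 0.005 m and height (world z) of fixed_feet_mid below 0.002 m and contact force between wedge and tank above 1.5 N and contact force between the fingers and wedge above 1 N and contact force between each of the arm, the fingers and tank below 0.2 N and x of wedge_tip in the frame of tank between -0.03 and 0.03 m and y of wedge_tip in the frame of tank below 0.135 m and y of wedge_heel in the frame of tank above 0.165 m and linear speed of each of tank, wedge below 0.01 m/s); the arm keeps its last pose, push and grip.
It fails at once if the tank was shoved more than 25 mm along the bench (distance of fixed_feet_mid from where it was at the start of the episode above 0.025 m).
It fails at once if a screw end was lifted more than 12 mm (height (world z) of any of screw_foot_near, screw_foot_far above 0.012 m).
It fails at once if another plate was taken out of the rack or displaced (distance of any of weir_plate, screen_plate from where it was at the start of the episode above 0.02 m).
It fails at once if a bystander was knocked away or over (distance of any of wash_bottle, beaker, tin_a, tin_b, spatula, mallet from where it was at the start of the episode above 0.03 m or angle between any of wash_bottle, beaker's own z axis and vertical above 0.4 rad).
It also fails if it takes over 67 s, if anything falls off the work surface, if the arm or the gripper's body presses on something with over 40 N, if the wrist force passes 120 N, or if a joint passes its speed limit or range.

### The arm

A 6-joint arm with a two-finger parallel gripper is mounted at the origin on the work surface. World frame = base frame: x ahead of the robot, y to its left, z up, the work surface at z = 0. Lengths are in m, angles in rad, forces in N, time in s.
With the tool pointing down it reaches from about 0.225 to 0.725 m from the base axis. Payload 3.1 kg.
Tool frame: the origin (TCP) lies between the finger pads; the fingertips stand 25 mm ahead of it and the grasp point (between the pads) lies 6 mm ahead of it (robot.nose_length is the distance from the TCP to the fingertips, in m); z points along the fingers, x is the direction in which the jaws open and shut, and the axes are right-handed (so a half turn about z gives the same grasp; the last joint's range is limited). The gripper opens to 85 mm and grips with 20 to 120 N. Pads are 22 mm wide; open, the fingers measure 114 mm over their backs; the gripper's body (76 mm by 85 mm) begins 54 mm behind the grasp point. The pads swing forward as they close: fully open they stand 13 mm farther back than shut.
Start: joints at [-1.303, 0.048, 0.099, 1.622, 0, 1.443], TCP at [0.202, -0.484, 0.256] pointing down, gripper open.
Joint ranges: [-2.91, 2.91], [-0.99, 1.94], [-1.21, 1.42], [-2.12, 2.29], [-1.49, 1.47], [-3.14, 3.14]. Speed limits (rad/s): [2.79, 2.79, 3.14, 3.14, 3.14, 3.14].

### API

Orientations are given as [roll, pitch, yaw] about the fixed x, y, z axes, in that order (R = Rz(yaw) Ry(pitch) Rx(roll)).
In Python, from cell import robot, viewer, job_done gives the robot as it stands. The module is installed in compiled form; this text tells all that it offers.
- The arm moves only by the tool drive_tool, never from a script. Its argument "targets" is text: rows parted by semicolons, each of 7 numbers parted by spaces: the shift along the tool's x, y, z in m, then the turn, a rotation vector about the tool's x, y, z in rad, then the closure, from 0 (fully open) to 1 (shut). In form: x y z ax ay az claw; .... A call has 1 to 8 rows; each row shifts and turns the pose as measured when the row begins, along the tool's axes as they then stand; what a row does not reach is not made up. A row lasts 1/8 s, in which the tool goes at most 62.5 mm and 10.7 degrees, less where a joint would pass 70% of its speed; a pose out of reach is approached as far as the arm can. A call is refused whole if a number of a shift passes 0.0625 or a number of a turn 0.188, either way. A call with a gripper value outside its range is refused whole. The fingers move at their own pace and stop on an object; the grip force is fixed at half the most. Time passes only in rows, so rows that do not move let the fingers close. It gives the time, the measured TCP pose, the force and the opening at its end, in the units of the state.
- robot.read_state(): the state, without advancing time (a new reading comes with each control period).
- viewer.camera(name): name is "scene" or "top" or "wrist"; returns the picture (384x512x3 uint8, red, green, blue); there is no depth.
- viewer.camera_info(name): a dict with "fx", "fy", "cx", "cy" (pixels), "k1" (the pictures are not rectified: a ray, as slopes to the right and down, at radius r is drawn at 1 + k1 r^2 times it, then the intrinsics apply), "xyz" and "attitude" of the camera in the world. Camera axes: x right, y up, looking along -z (the intrinsics and any distortion apply to the point x, -y, -z); pixel columns grow to the right and rows downward; lengths in m; the calibration is good to about 2 mm. A picture is of the moment at which its call begins: read the wrist's pose just before it. camera_info takes no time and is no camera call; for the wrist camera it gives the pose at the moment of the call.
- job_done(): hands the job in, once; it reports no verdict.
The state is a dict: "t": time; "joint_positions": joint angles; "qd": joint speeds; "effort": joint torques, N m; "eef_pos": TCP position; "eef_rot": TCP orientation; "wrist_force": force on the tool from outside, world axes, zero at the start; "torque": the same for the moment, N m; "finger_gap": opening from 0.0 (shut) to 1.0 (fully open).
Only numpy, scipy, OpenCV 4.12 (cv2) and the standard library are available. Lean on these libraries where they do the work, as an engineer would, in place of code of your own. Each camera call takes 0.05 s, during which the arm holds its last target. There are 200 camera calls.

## Working session

There is one attempt and no reset: what is moved stays moved. The work goes in short steps, Python scripts to look and compute and a tool call to move; the robot and the scene stay as the last step left them, time stands still between calls to the robot, and variables do not carry over. Pictures are saved under pics/ and viewed, about 8 in all and at most 12, crops included, and the job is handed in when it is done.

Besides the shell and the picture viewer there is one more tool, called after "Emit:" as a command line: name --argument value ..., lists and objects as JSON in quotes. drive_tool: Moves the arm, as the interface text tells. Its arguments: {"type":"object","properties":{"targets":{"type":"string"}},"required":["targets"]}

```bash
mkdir -p pics
cat > h.py <<'E'
import numpy as np, cv2
from cell import robot, viewer
from scipy.spatial.transform import Rotation as R
def grab(n,save=None):
    im=viewer.camera(n); 
    if save: cv2.imwrite('pics/'+save,im[:,:,::-1])
    return im
def camR(i):
    a=np.array(i['attitude'],float)
    if a.shape==(3,3): return a
    if a.size==4: return R.from_quat(a).as_matrix()
    return R.from_euler('xyz',a).as_matrix()
def rays(info,uv):
    uv=np.atleast_2d(np.array(uv,float))
    K=np.array([[info['fx'],0,info['cx']],[0,info['fy'],info['cy']],[0,0,1.]])
    p=cv2.undistortPoints(uv[:,None],K,np.array([info['k1'],0,0,0,0.]))[:,0]
    d=np.c_[p[:,0],-p[:,1],-np.ones(len(p))]
    return np.array(info['xyz']),d@camR(info).T
def onplane(info,uv,z):
    o,d=rays(info,uv); s=(z-o[2])/d[:,2]; return o+d*s[:,None]
def proj(info,P):
    P=np.atleast_2d(P); q=(P-np.array(info['xyz']))@camR(info)
    x=q[:,0]/-q[:,2]; y=-q[:,1]/-q[:,2]; f=1+info['k1']*(x*x+y*y)
    return np.c_[info['fx']*x*f+info['cx'],info['fy']*y*f+info['cy']]
E
python3 - <<'E'
from h import *
for n in['scene','top','wrist']:print(n,viewer.camera_info(n))
s=robot.read_state();print(s)
a=grab('scene','s0.png');b=grab('top','t0.png')
E
```

```text
scene {'fx': 352.30031422275886, 'fy': 352.30031422275886, 'cx': 249.69241502785968, 'cy': 195.6168167420876, 'k1': -0.06938049542884794, 'xyz': array([1.27022555, 0.13042338, 0.87260523]), 'attitude': array([0.79350189, 0.01882533, 1.83443407])}
top {'fx': 387.5947513341634, 'fy': 387.5947513341634, 'cx': 250.79170956835748, 'cy': 191.18021476017674, 'k1': -0.07498886763733444, 'xyz': array([ 0.48751465, -0.06540271,  1.19991836]), 'attitude': array([ 5.50245180e-02,  2.06479626e-04, -1.58645582e+00])}
wrist {'fx': 307.5186789279421, 'fy': 307.5186789279421, 'cx': 255.73464373061398, 'cy': 192.51824659341236, 'k1': -0.0694470057934089, 'xyz': array([ 0.27655385, -0.453347  ,  0.37265072]), 'attitude': array([-0.31963664,  0.00193555, -1.17618833])}
{'t': 0.0, 'joint_positions': array([-1.30279880e+00,  4.87542484e-02,  9.75708453e-02,  1.62199503e+00,
        5.62260031e-05,  1.44302429e+00]), 'qd': array([-5.78736853e-05, -1.20229219e-03, -5.33029646e-05,  1.01206295e-03,
       -1.47949425e-03,  7.25000777e-04]), 'effort': array([ 1.48455052e-03, -3.38784313e+01,  3.20013642e+01,  2.03666190e-02,
       -8.40656662e-05, -5.74328979e-06]), 'eef_pos': array([ 0.20226566, -0.48386937,  0.25510174]), 'eef_rot': array([-3.14123335e+00,  2.35552195e-03, -1.17502641e+00]), 'wrist_force': array([ 0.18584137, -0.45186241,  0.7331406 ]), 'torque': array([ 0.0444002 , -0.00160106,  0.00687188]), 'finger_gap': 1.0025312483531663}
```

```bash
python3 -c "
import cv2
for n in 'st':
  a=cv2.imread('pics/%s0.png'%n);cv2.imwrite('pics/%s0b.png'%n,cv2.resize(a,(800,600),interpolation=cv2.INTER_CUBIC))"
```

```text
(no output)
```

View pics/s0b.png

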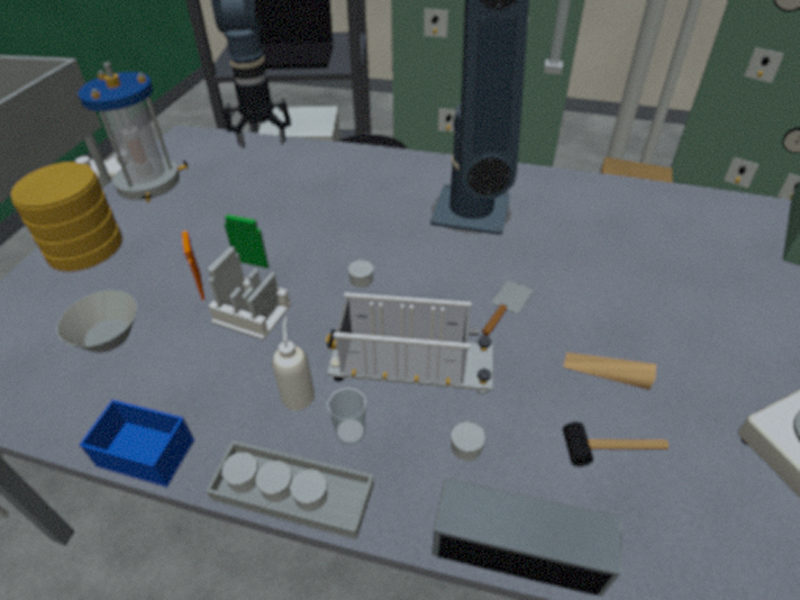

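View pics/t0b.png

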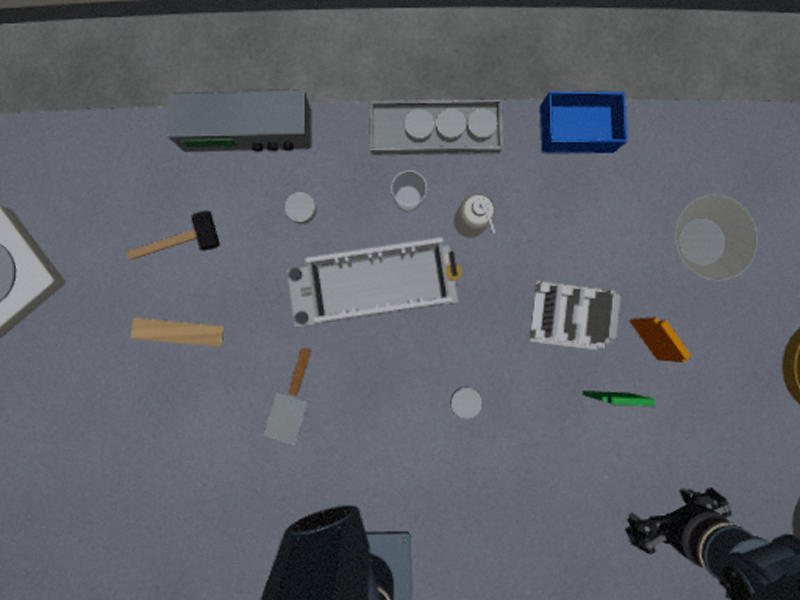

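The top view (800 px wide) shows the tank's screw heads at (295,274) and (302,318), the wedge at (131–223, 319–347), and the rack at (533–620, 283–348). The tall plate seems to be in the rack's right slot. In the scene view the wedge's thick end is on the +y side, so the tip already faces the tank.

Run:
```python
from h import *
t=viewer.camera_info('top');s=viewer.camera_info('scene')
k=.64
def T(uv,z):return onplane(t,np.array(uv)*k,z).round(3)[:,:2].tolist()
print('screws',T([(295,274),(302,318)],.054))
print('rim corners',T([(312,262),(440,240)],.141), T([(322,322)],.141))
print('wedge tip corners',T([(222,324),(222,346)],.004),'heel',T([(132,319),(132,343)],.036))
print('rack corners',T([(538,283),(619,291),(607,348),(531,342)],.03))
print('bottle',T([(478,210)],.1),'beaker',T([(408,190)],.05),'tins',T([(300,207),(466,402)],.04),'mallet',T([(205,230)],.03),'spat',T([(300,360)],.01))
# scene tall plate top corners
def S(uv,z):return onplane(s,np.array(uv)*k,z).round(3)[:,:2].tolist()
print('tall top',S([(214,266),(238,249)],.148))
print('wedge scene',S([(566,355),(566,375)],.004),S([(655,365),(655,385)],.0))
```

```text
screws [[0.601, 0.117], [0.517, 0.105]]
rim corners [[0.613, 0.073], [0.648, -0.153]] [[0.507, 0.057]]
wedge tip corners [[0.508, 0.272], [0.465, 0.272]] heel [[0.52, 0.441], [0.473, 0.441]]
rack corners [[0.578, -0.351], [0.56, -0.511], [0.449, -0.483], [0.464, -0.334]]
bottle [[0.709, -0.227]] beaker [[0.76, -0.101]] tins [[0.732, 0.109], [0.352, -0.204]] mallet [[0.693, 0.299]] spat [[0.435, 0.116]]
tall top [[0.538, -0.458], [0.475, -0.434]]
wedge scene [[0.474, 0.274], [0.527, 0.276]] [[0.454, 0.454], [0.507, 0.451]]
```

Emit:
drive_tool --targets "0 0 -0.03 0 0 0.15 0; 0 0 -0.03 0 0 0.15 0; 0 0 -0.03 0 0 0.15 0; -0.012 -0.061 0 0 0 0 0; -0.012 -0.061 0 0 0 0 0; -0.012 -0.061 0 0 0 0 0; -0.012 -0.061 0 0 0 0 0; -0.012 -0.061 0 0 0 0 0"

```text
t: 1.1
eef_pos: [0.5112, -0.4474, 0.3425]
eef_rot: [3.137, 0.007, -1.652]
wrist_force: [-0.5, -1.0, 1.1]
finger_gap: 0.999
```

Run:
```python
from h import *
s=robot.read_state();print(s['t'],s['eef_pos'],s['eef_rot']);print(viewer.camera_info('wrist'))
a=grab('wrist','w1.png');cv2.imwrite('pics/w1b.png',cv2.resize(a[:,:,::-1],(800,600),interpolation=cv2.INTER_CUBIC))
```

```text
1.1 [ 0.51120819 -0.44737128  0.34251791] [ 3.13703246  0.00742635 -1.65190579]
{'fx': 307.5186789279421, 'fy': 307.5186789279421, 'cx': 255.73464373061398, 'cy': 192.51824659341236, 'k1': -0.0694470057934089, 'xyz': array([ 0.59186905, -0.45516365,  0.45963802]), 'attitude': array([-0.32430101,  0.00693082, -1.65311603])}
```

View pics/w1b.png

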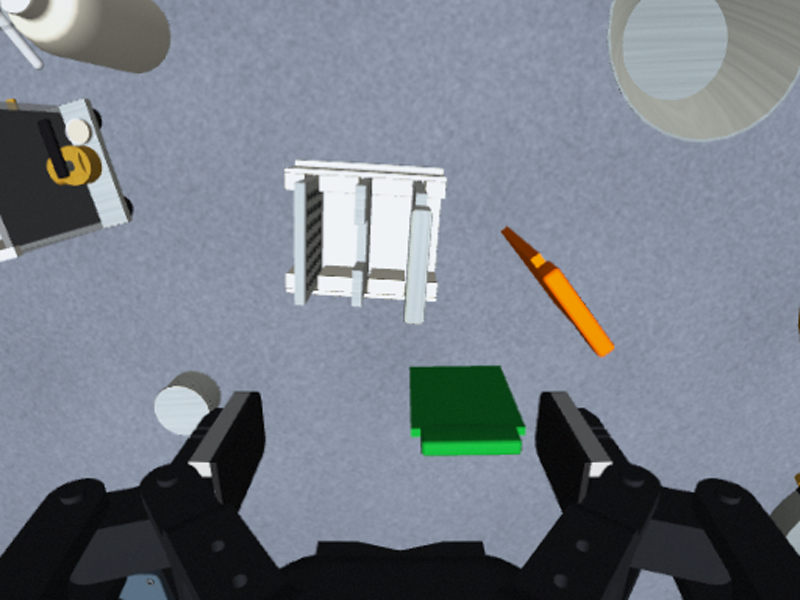

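The tall plate's rail top runs from (422,209) to (414,322), in the rack's right slot. The two lower plates, one with holes and one with a notch, are to its left.

Run:
```python
from h import *
i=viewer.camera_info('wrist')
p=onplane(i,np.array([(414,209),(431,209),(405,322),(423,322)])*.64,.148)[:,:2];print(p.round(4))
a=p[:2].mean(0);b=p[2:].mean(0);c=(a+b)/2;d=a-b;print(c,np.hypot(*d),np.hypot(*(p[0]-p[1])),'angle',np.arctan2(d[1],d[0]))
q=onplane(i,np.array([(300,160),(444,168),(437,300),(287,290)])*.64,.02)[:,:2];print(q.round(3),q.mean(0).round(3))
```

```text
[[ 0.5591 -0.455 ]
 [ 0.5584 -0.4656]
 [ 0.4836 -0.4438]
 [ 0.4827 -0.456 ]]
[ 0.52096414 -0.45509941] 0.07629208513402794 0.010700688252252085 angle -0.1365913007001531
[[ 0.592 -0.359]
 [ 0.576 -0.484]
 [ 0.455 -0.472]
 [ 0.475 -0.33 ]] [ 0.524 -0.411]
```

```bash
cat > go.py <<'E'
# prints the shift (current tool axes; and axes after turn) and rotvec to reach x y z yaw
import sys; from h import *
x,y,z,yaw=map(float,sys.argv[1:5]); s=robot.read_state()
C=R.from_euler('xyz',s['eef_rot']); G=R.from_euler('xyz',[np.pi,0,yaw]); d=np.array([x,y,z])-s['eef_pos']
print('t',s['t'],'pos',s['eef_pos'].round(4),'rot',s['eef_rot'].round(4),'gap',round(s['finger_gap'],3),'F',s['wrist_force'].round(1))
print('shift now',C.inv().apply(d).round(4),'shift after turn',G.inv().apply(d).round(4),'turn',(C.inv()*G).as_rotvec().round(4))
E
python3 go.py .521 -.4552 .144 -1.708
```

```text
t 1.15 pos [ 0.5199 -0.4454  0.3354] rot [ 3.138   0.0154 -1.6453] gap 1.002 F [ 4.6 -0.3 -6.7]
shift now [ 0.0127 -0.0026  0.1912] shift after turn [ 0.0096 -0.0025  0.1914] turn [0.004  0.0153 0.0627]
```

The arm had settled a little after the picture was taken, so I'm recomputing with the camera pose from that moment.

```bash
python3 - <<'E'
from h import *
i=viewer.camera_info('wrist');i['xyz']=np.array([ 0.59186905, -0.45516365,  0.45963802]);i['attitude']=np.array([-0.32430101,  0.00693082, -1.65311603])
p=onplane(i,np.array([(414,209),(431,209),(405,322),(423,322)])*.64,.148)[:,:2];print(p.round(4))
a=p[:2].mean(0);b=p[2:].mean(0);c=(a+b)/2;d=a-b;print(c,np.hypot(*d),'angle',np.arctan2(d[1],d[0]))
q=onplane(i,np.array([(300,160),(444,168),(437,300),(287,290)])*.64,.02)[:,:2];print(q.round(3),q.mean(0).round(3))
E
python3 go.py .515 -.46 .26 -1.71
```

```text
[[ 0.5491 -0.4588]
 [ 0.5482 -0.4697]
 [ 0.4719 -0.4469]
 [ 0.4709 -0.4593]]
[ 0.5100106  -0.45867368] 0.07809877784259024 angle -0.14323988895035494
[[ 0.583 -0.363]
 [ 0.566 -0.489]
 [ 0.443 -0.476]
 [ 0.464 -0.333]] [ 0.514 -0.415]
t 1.15 pos [ 0.5199 -0.4454  0.3354] rot [ 3.138   0.0154 -1.6453] gap 1.002 F [ 4.6 -0.3 -6.7]
shift now [0.0161 0.0035 0.0752] shift after turn [0.0152 0.0028 0.0754] turn [0.0041 0.0153 0.0647]
```

Emit:
drive_tool --targets "0.014 0.008 0.04 0.004 0.015 0.068 0; 0 0 0.04 0 0 0 0; 0 0 0 0 0 0 0; 0 0 0 0 0 0 0"

```text
t: 1.65
eef_pos: [0.5136, -0.457, 0.2464]
eef_rot: [3.135, 0.005, -1.71]
wrist_force: [-0.1, 0.4, 0.7]
finger_gap: 0.999
```

```bash
python3 go.py .51 -.4587 .144 -1.714
python3 - <<'E'
from h import *
s=robot.read_state();i=viewer.camera_info('wrist')
a=grab('wrist','w2.png');cv2.imwrite('pics/w2b.png',cv2.resize(a[:,:,::-1],(800,600),interpolation=cv2.INTER_CUBIC))
import pickle;pickle.dump(i,open('w2.pkl','wb'));print(s['eef_pos'],robot.read_state()['eef_pos'])
E
```

```text
t 1.65 pos [ 0.5136 -0.457   0.2464] rot [ 3.1348  0.0054 -1.7099] gap 0.999 F [-0.1  0.4  0.7]
shift now [0.0027 0.0027 0.1024] shift after turn [0.0022 0.0033 0.1024] turn [0.0068 0.0054 0.0042]
[ 0.51362299 -0.45704338  0.24635178] [ 0.51361579 -0.45706721  0.24610763]
```

View pics/w2b.png

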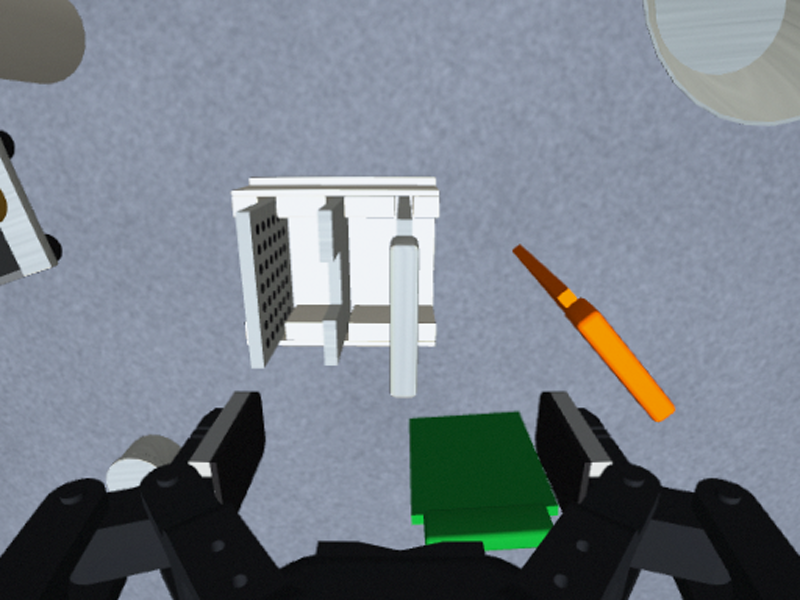

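The rail top's corners are about (391,246), (418,246), (390,396), (415,396).

```bash
python3 - <<'E'
from h import *;import pickle
i=pickle.load(open('w2.pkl','rb'))
p=onplane(i,np.array([(391,246),(418,246),(390,396),(415,396)])*.64,.148)[:,:2];print(p.round(4))
a=p[:2].mean(0);b=p[2:].mean(0);c=(a+b)/2;d=a-b;print(c,np.hypot(*d),'angle',np.arctan2(d[1],d[0]))
E
python3 go.py .512 -.4587 .144 -1.714
```

```text
[[ 0.5486 -0.4579]
 [ 0.5469 -0.47  ]
 [ 0.472  -0.4461]
 [ 0.4703 -0.4587]]
[ 0.5094589  -0.45815666] 0.07750956964544099 angle -0.1500491449830163
t 1.7 pos [ 0.5136 -0.4571  0.2461] rot [ 3.1345  0.0057 -1.71  ] gap 1.004 F [-1.  -0.2 -0.6]
shift now [0.0024 0.0007 0.1021] shift after turn [0.0018 0.0014 0.1021] turn [0.0071 0.0057 0.004 ]
```

Emit:
drive_tool --targets "0.0018 0.0042 0.05 0.007 0.0055 0.009 0; 0 0 0.04 0 0 0 0; 0 0 0.012 0 0 0 0; 0 0 0 0 0 0 0; 0 0 0 0 0 0 0"

```text
t: 2.33
eef_pos: [0.5145, -0.4658, 0.1601]
eef_rot: [-3.119, -0.018, -1.721]
wrist_force: [-0.0, -0.2, -0.0]
finger_gap: 1.003
```

```bash
python3 go.py .5095 -.458 .144 -1.719
```

```text
t 2.325 pos [ 0.5145 -0.4658  0.1601] rot [-3.1191 -0.0183 -1.7206] gap 1.003 F [-0.  -0.2 -0. ]
shift now [-0.0072  0.0064  0.0158] shift after turn [-0.007   0.0061  0.0161] turn [-0.0224 -0.0183 -0.0014]
```

Emit:
drive_tool --targets "-0.0072 0.0062 0.008 -0.022 -0.018 -0.001 0; 0 0 0 0 0 0 0; 0 0 0 0 0 0 0"

```text
t: 2.7
eef_pos: [0.5108, -0.4589, 0.1556]
eef_rot: [-3.138, -0.003, -1.719]
wrist_force: [-0.6, 0.1, 0.4]
finger_gap: 1.001
```

```bash
python3 go.py .5095 -.458 .144 -1.719
```

```text
t 2.7 pos [ 0.5108 -0.4589  0.1556] rot [-3.1376e+00 -3.1000e-03 -1.7192e+00] gap 1.001 F [-0.6  0.1  0.4]
shift now [-0.0007  0.0014  0.0116] shift after turn [-0.0007  0.0014  0.0116] turn [-0.004  -0.0031 -0.0002]
```

Emit:
drive_tool --targets "-0.0007 0.0014 0.012 -0.004 -0.003 0 0; 0 0 0.002 0 0 0 0.4; 0 0 0 0 0 0 0.7; 0 0 0 0 0 0 1; 0 0 0 0 0 0 1; 0 0 0 0 0 0 1"

```text
t: 3.45
eef_pos: [0.5093, -0.4578, 0.14]
eef_rot: [3.141, 0.001, -1.719]
wrist_force: [-0.0, -0.4, -1.9]
finger_gap: 0.156
```

```bash
python3 go.py .5095 -.458 .144 -1.719
```

```text
t 3.45 pos [ 0.5093 -0.4578  0.14  ] rot [ 3.1407e+00  6.0000e-04 -1.7191e+00] gap 0.156 F [-0.  -0.4 -1.9]
shift now [ 0.0002 -0.0003 -0.004 ] shift after turn [ 0.0002 -0.0003 -0.004 ] turn [ 0.0009  0.0006 -0.0001]
```

Emit:
drive_tool --targets "0 0 -0.02 0 0 0 1; 0 0 -0.02 0 0 0 1; 0 0 -0.025 0 0 0 1; 0 0 -0.04 0 0 0 1; 0 0 -0.04 0 0 0 1; 0 0 -0.03 0 0 0 1; 0 0 0 0 0 0 1; 0 0 0 0 0 0 1"

```text
t: 4.45
eef_pos: [0.5076, -0.4563, 0.3067]
eef_rot: [3.124, 0.013, -1.719]
wrist_force: [-0.1, 0.9, -4.3]
finger_gap: 0.156
```

```bash
python3 go.py .57 -.1 .34 -1.42
```

```text
t 4.45 pos [ 0.5076 -0.4563  0.3067] rot [ 3.1238  0.0135 -1.7194] gap 0.156 F [-0.1  0.9 -4.3]
shift now [-0.362  -0.0084 -0.0286] shift after turn [-0.3429 -0.1152 -0.0333] turn [ 0.0156  0.016  -0.2993]
```

Emit:
drive_tool --targets "0 0 -0.015 0.015 0.016 -0.15 1; 0 0 -0.015 0 0 -0.15 1; -0.05 -0.014 0 0 0 0 1; -0.05 -0.014 0 0 0 0 1; -0.05 -0.014 0 0 0 0 1; -0.05 -0.014 0 0 0 0 1; -0.05 -0.014 0 0 0 0 1; -0.04 -0.014 0 0 0 0 1"

```text
t: 5.45
eef_pos: [0.5411, -0.1498, 0.3125]
eef_rot: [3.114, 0.028, -1.417]
wrist_force: [0.1, 1.5, -3.5]
finger_gap: 0.156
```

Emit:
drive_tool --targets "-0.02 -0.01 0 0 0 0 1; 0 0 0 0 0 0 1; 0 0 0 0 0 0 1"

```text
t: 5.82
eef_pos: [0.5457, -0.1237, 0.3063]
eef_rot: [3.104, 0.033, -1.411]
wrist_force: [0.3, -0.5, -2.4]
finger_gap: 0.154
```

```bash
python3 go.py .582 -.044 .34 -1.42
python3 - <<'E'
from h import *;import pickle
i=viewer.camera_info('wrist')
a=grab('wrist','w3.png');cv2.imwrite('pics/w3b.png',cv2.resize(a[:,:,::-1],(800,600),interpolation=cv2.INTER_CUBIC))
pickle.dump(i,open('w3.pkl','wb'))
E
```

```text
t 5.825 pos [ 0.5457 -0.1237  0.3063] rot [ 3.1041  0.0329 -1.4115] gap 0.154 F [ 0.3 -0.5 -2.4]
shift now [-0.074  -0.0473 -0.0331] shift after turn [-0.0733 -0.0479 -0.0337] turn [0.0376 0.0327 0.0091]
```

View pics/w3b.png

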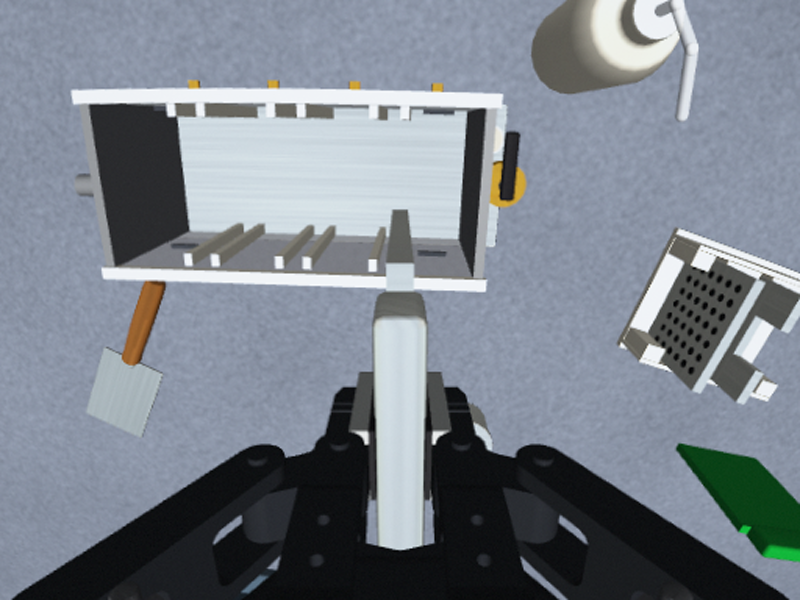

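Tank rim corners: (73,91), (502,95), (486,291), (103,279). Middle slot strip tops: far (270,110) and (301,110), near (279,262) and (307,263).

Run:
```python
from h import *;import pickle
i=pickle.load(open('w3.pkl','rb'))
p=onplane(i,np.array([(270,110),(301,110),(279,262),(307,263)])*.64,.128)[:,:2];print(p.round(4))
f=p[:2].mean(0);n=p[2:].mean(0);d=f-n;print('slot',(f+n)/2,np.hypot(*d),np.arctan2(d[1],d[0]))
q=onplane(i,np.array([(73,91),(502,95),(486,291),(103,279)])*.64,.141)[:,:2];print(q.round(4))
m=q.mean(0);y=(q[0]+q[3]-q[1]-q[2])/2;x=(q[0]+q[1]-q[2]-q[3])/2
print('box mid',m,np.hypot(*x),np.hypot(*y),np.arctan2(x[1],x[0]),np.arctan2(-y[0],y[1]))
```

```text
[[ 0.6244 -0.0294]
 [ 0.627  -0.0475]
 [ 0.5336 -0.0418]
 [ 0.536  -0.0598]]
slot [ 0.58025544 -0.04462822] 0.09173437866148627 0.1352468164848754
[[ 0.62    0.0822]
 [ 0.652  -0.1576]
 [ 0.5408 -0.1731]
 [ 0.5079  0.0685]]
box mid [ 0.58016305 -0.04499934] 0.11262368131232307 0.24288862253200252 0.12973853892995088 0.13390209275297477
```

```bash
python3 go.py .580 -.0448 .325 -1.437
```

```text
t 5.875 pos [ 0.5456 -0.1238  0.3063] rot [ 3.1041  0.0334 -1.4119] gap 0.152 F [-0.  -0.5 -4.2]
shift now [-0.0731 -0.0458 -0.018 ] shift after turn [-0.0737 -0.0446 -0.0187] turn [0.0379 0.0329 0.0257]
```

Emit:
drive_tool --targets "0 0 -0.015 0.038 0.033 0.026 1; 0 0 0 0 0 0 1; -0.025 -0.015 0 0 0 0 1; -0.025 -0.015 0 0 0 0 1; -0.02 -0.013 0 0 0 0 1; 0 0 0 0 0 0 1; 0 0 0 0 0 0 1"

```text
t: 6.75
eef_pos: [0.5792, -0.0551, 0.3146]
eef_rot: [3.131, 0.002, -1.448]
wrist_force: [-0.6, -0.8, -3.1]
finger_gap: 0.151
```

```bash
python3 go.py .580 -.0448 .300 -1.437
```

```text
t 6.75 pos [ 0.5792 -0.0551  0.3146] rot [ 3.1308e+00  1.7000e-03 -1.4476e+00] gap 0.151 F [-0.6 -0.8 -3.1]
shift now [-0.0101 -0.0023  0.0146] shift after turn [-0.0101 -0.0022  0.0146] turn [ 0.0107  0.0018 -0.0106]
```

Emit:
drive_tool --targets "-0.01 -0.0023 0.01 0.011 0.002 -0.011 1; 0 0 0 0 0 0 1; 0 0 0 0 0 0 1"

```text
t: 7.12
eef_pos: [0.5793, -0.0482, 0.3038]
eef_rot: [3.14, -0.001, -1.44]
wrist_force: [0.0, 0.5, -2.9]
finger_gap: 0.156
```

```bash
python3 go.py .580 -.0448 .270 -1.437
```

```text
t 7.125 pos [ 0.5793 -0.0482  0.3038] rot [ 3.1399e+00 -1.3000e-03 -1.4405e+00] gap 0.156 F [ 0.   0.5 -2.9]
shift now [-0.0033 -0.0012  0.0338] shift after turn [-0.0033 -0.0011  0.0338] turn [ 0.0017 -0.0013 -0.0035]
```

Emit:
drive_tool --targets "-0.004 -0.0014 0.012 0.002 -0.001 -0.004 1; 0 0 0.01 0 0 0 1; 0 0 0 0 0 0 1; 0 0 0 0 0 0 1"

```text
t: 7.62
eef_pos: [0.5801, -0.045, 0.2802]
eef_rot: [3.141, -0.0, -1.438]
wrist_force: [0.4, 0.2, -3.2]
finger_gap: 0.159
```

```bash
python3 go.py .580 -.0448 .270 -1.437
python3 - <<'E'
from h import *;import pickle
i=viewer.camera_info('wrist')
a=grab('wrist','w4.png');cv2.imwrite('pics/w4b.png',cv2.resize(a[:,:,::-1],(800,600),interpolation=cv2.INTER_CUBIC))
pickle.dump(i,open('w4.pkl','wb'))
E
```

```text
t 7.625 pos [ 0.5801 -0.045   0.2802] rot [ 3.1415e+00 -5.0000e-04 -1.4377e+00] gap 0.159 F [ 0.4  0.2 -3.2]
shift now [-0.0002  0.0001  0.0102] shift after turn [-0.0002  0.0001  0.0102] turn [ 0.0001 -0.0005 -0.0007]
```

View pics/w4b.png

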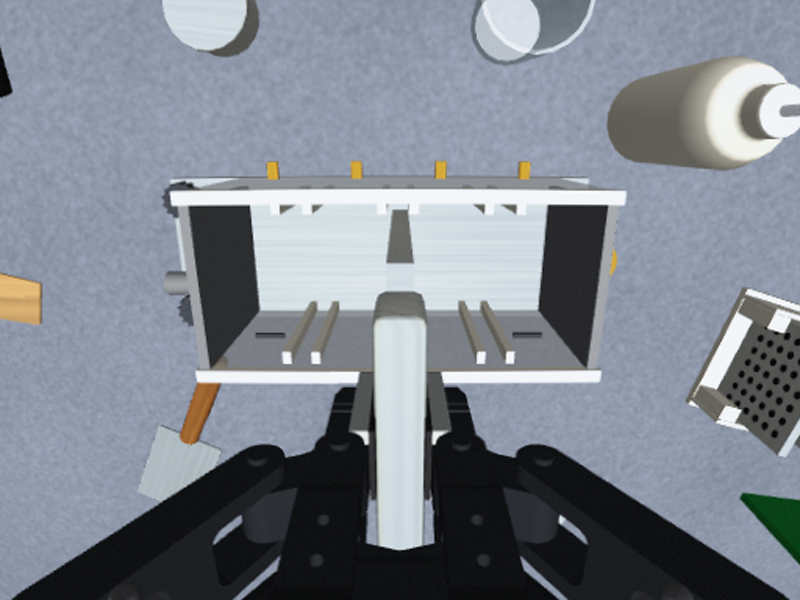

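The plate's lower far edge, at about (400,210), lies centred between the middle strips at (382,209) and (413,209). Next I check the centre from the outer strips and then lower it.

Run:
```python
from h import *;import pickle
i=pickle.load(open('w4.pkl','rb'))
p=onplane(i,np.array([(276,210),(307,210),(490,209),(521,209),(287,357),(316,358),(481,357),(509,357)])*.64,.128)[:,:2]
print('slot',p.mean(0)); f=p[:4].mean(0)-p[4:].mean(0);print(np.hypot(*f),np.arctan2(f[1],f[0]))
q=onplane(i,np.array([(170,192),(626,192),(601,381),(197,381)])*.64,.141)[:,:2];print('box',q.mean(0))
```

```text
slot [ 0.57965933 -0.04468595]
0.09055621266990557 0.12956150526773963
box [ 0.58044822 -0.04472948]
```

Emit:
drive_tool --targets "0 0 0.01 0 0 0 1; 0 0 0.008 0 0 0 1; 0 0 0 0 0 0 1; 0 0 0 0 0 0 1"

```text
t: 8.18
eef_pos: [0.5801, -0.0449, 0.261]
eef_rot: [3.142, -0.001, -1.438]
wrist_force: [0.2, -0.0, -4.6]
finger_gap: 0.154
```

```bash
python3 go.py .580 -.0448 .230 -1.437
```

```text
t 8.175 pos [ 0.5801 -0.0449  0.261 ] rot [ 3.1415e+00 -6.0000e-04 -1.4376e+00] gap 0.154 F [ 0.2 -0.  -4.6]
shift now [-0.0002  0.0001  0.031 ] shift after turn [-0.0001  0.0001  0.031 ] turn [ 0.0001 -0.0006 -0.0006]
```

Emit:
drive_tool --targets "0 0 0.01 0 0 0 1; 0 0 0.01 0 0 0 1; 0 0 0.01 0 0 0 1; 0 0 0 0 0 0 1; 0 0 0 0 0 0 1"

```text
t: 8.8
eef_pos: [0.5799, -0.0449, 0.2284]
eef_rot: [3.141, -0.0, -1.438]
wrist_force: [0.7, 0.5, -2.8]
finger_gap: 0.154
```

```bash
python3 go.py .580 -.0448 .160 -1.437
```

```text
t 8.8 pos [ 0.5799 -0.0449  0.2284] rot [ 3.1408e+00 -3.0000e-04 -1.4375e+00] gap 0.154 F [ 0.7  0.5 -2.8]
shift now [-0.0001 -0.0002  0.0684] shift after turn [-0.0001 -0.0001  0.0684] turn [ 0.0008 -0.0003 -0.0005]
```

Forces are clean and the plate is in the slot.

Emit:
drive_tool --targets "0 0 0.01 0 0 0 1; 0 0 0.012 0 0 0 1; 0 0 0.012 0 0 0 1; 0 0 0.012 0 0 0 1; 0 0 0.01 0 0 0 1; 0 0 0.003 0 0 0 1; 0 0 0 0 0 0 1; 0 0 0 0 0 0 1"

```text
t: 9.8
eef_pos: [0.5798, -0.0449, 0.165]
eef_rot: [3.14, -0.0, -1.438]
wrist_force: [-0.0, -0.2, -3.5]
finger_gap: 0.152
```

```bash
python3 go.py .580 -.0448 .160 -1.437
```

```text
t 9.8 pos [ 0.5798 -0.0449  0.165 ] rot [ 3.1405e+00 -2.0000e-04 -1.4376e+00] gap 0.152 F [-0.  -0.2 -3.5]
shift now [-0.0001 -0.0003  0.005 ] shift after turn [-0.0001 -0.0003  0.005 ] turn [ 0.0011 -0.0002 -0.0006]
```

Emit:
drive_tool --targets "0 0 0.004 0 0 0 1; 0 0 0.002 0 0 0 1; 0 0 0 0 0 0 1"

```text
t: 10.18
eef_pos: [0.5806, -0.0451, 0.1601]
eef_rot: [-3.14, -0.001, -1.438]
wrist_force: [0.3, -0.0, -3.9]
finger_gap: 0.153
```

Emit:
drive_tool --targets "0 0 0.002 0 0 0 1; 0 0 0 0 0 0 1; 0 0 0 0 0 0 1"

```text
t: 10.55
eef_pos: [0.5813, -0.0451, 0.1601]
eef_rot: [-3.137, -0.002, -1.438]
wrist_force: [0.0, -0.9, -3.0]
finger_gap: 0.154
```

Emit:
drive_tool --targets "0 0 0 0 0 0 0.7; 0 0 0 0 0 0 0.5; 0 0 0 0 0 0 0.4; 0 0 0 0 0 0 0.3; 0 0 -0.02 0 0 0 0.3; 0 0 -0.03 0 0 0 0.3; 0 0 -0.04 0 0 0 0.3; 0 0 -0.04 0 0 0 0.3"

```text
t: 11.55
eef_pos: [0.5793, -0.0447, 0.2898]
eef_rot: [3.14, 0.0, -1.438]
wrist_force: [1.0, 0.2, 0.1]
finger_gap: 0.699
```

```bash
python3 go.py .54 .36 .30 0.0
```

```text
t 11.55 pos [ 0.5793 -0.0447  0.2898] rot [ 3.1399  0.     -1.4376] gap 0.699 F [1.  0.2 0.1]
shift now [-0.4064 -0.0148 -0.0102] shift after turn [-0.0393 -0.4047 -0.0102] turn [ 1.4000e-03  1.2000e-03 -1.4376e+00]
```

Emit:
drive_tool --targets "0 0 -0.005 0 0 -0.18 0.3; 0 0 0 0 0 -0.18 0.3; 0 0 0 0 0 -0.18 0.3; 0 0 0 0 0 -0.18 0.3; 0 0 0 0 0 -0.18 0.3; 0 0 0 0 0 -0.18 0; 0 0 0 0 0 -0.18 0; 0 0 0 0 0 -0.18 0"

```text
t: 12.55
eef_pos: [0.582, -0.0453, 0.3025]
eef_rot: [3.138, -0.011, 0.05]
wrist_force: [-0.3, 0.8, 0.6]
finger_gap: 1.002
```

```bash
python3 go.py .495 .36 .25 -0.06
```

```text
t 12.55 pos [ 0.582  -0.0453  0.3025] rot [ 3.1382 -0.0113  0.0501] gap 1.002 F [-0.3  0.8  0.6]
shift now [-0.0672 -0.4093  0.0503] shift after turn [-0.1112 -0.3994  0.0525] turn [ 0.0027 -0.0115  0.1101]
```

Emit:
drive_tool --targets "0 0 0 0 -0.011 0.11 0; -0.016 -0.057 0 0 0 0 0; -0.016 -0.057 0 0 0 0 0; -0.016 -0.057 0 0 0 0 0; -0.016 -0.057 0 0 0 0 0; -0.016 -0.057 0 0 0 0 0; -0.016 -0.057 0.02 0 0 0 0; -0.012 -0.05 0.02 0 0 0 0"

```text
t: 13.55
eef_pos: [0.5016, 0.3591, 0.2635]
eef_rot: [-3.141, -0.009, -0.072]
wrist_force: [0.4, 0.4, 0.2]
finger_gap: 1.001
```

Emit:
drive_tool --targets "0 0 0 0 0 0 0; 0 0 0 0 0 0 0; 0 0 0 0 0 0 0"

```text
t: 13.92
eef_pos: [0.4998, 0.3612, 0.2614]
eef_rot: [3.14, -0.007, -0.067]
wrist_force: [-0.4, -0.1, 0.4]
finger_gap: 0.996
```

```bash
python3 go.py .495 .36 .25 -0.06
python3 - <<'E'
from h import *;import pickle
i=viewer.camera_info('wrist')
a=grab('wrist','w5.png');cv2.imwrite('pics/w5b.png',cv2.resize(a[:,:,::-1],(800,600),interpolation=cv2.INTER_CUBIC))
pickle.dump(i,open('w5.pkl','wb'))
E
```

```text
t 13.925 pos [0.4998 0.3612 0.2614] rot [ 3.14   -0.0065 -0.067 ] gap 0.996 F [-0.4 -0.1  0.4]
shift now [-0.0048  0.0015  0.0114] shift after turn [-0.0048  0.0015  0.0114] turn [ 0.0016 -0.0065 -0.007 ]
```

View pics/w5b.png

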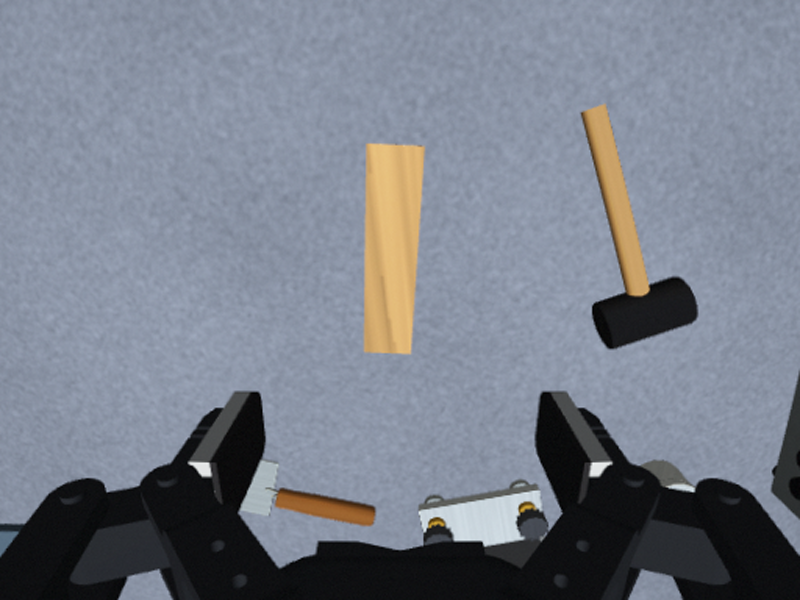

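The wedge's heel edge is at (367,144)–(424,147) and its tip edge at (364,352)–(411,354). The tank's ledge is at (418,507)–(539,487).

Run:
```python
from h import *;import pickle
i=pickle.load(open('w5.pkl','rb'))
h=onplane(i,np.array([(367,144),(424,147)])*.64,.036)[:,:2];t=onplane(i,np.array([(364,352),(411,354)])*.64,.004)[:,:2]
print(h.round(4),t.round(4)); H=h.mean(0);T=t.mean(0);d=H-T;L=np.hypot(*d);print('len',L,'yaw',np.arctan2(-d[0],d[1]),'pinch',(T+d/L*.145).round(4))
print('ledge',onplane(i,np.array([(418,507),(539,487)])*.64,.018)[:,:2].round(4),onplane(i,np.array([(418,507),(539,487)])*.64,.028)[:,:2].round(4))
```

```text
[[0.4842 0.4417]
 [0.5229 0.4371]] [[0.4647 0.2731]
 [0.5046 0.2684]]
len 0.1696903069807668 yaw -0.11138434319748898 pinch [0.5008 0.4149]
ledge [[0.5017 0.1169]
 [0.6151 0.1306]] [[0.5018 0.1259]
 [0.6121 0.1392]]
```

```bash
python3 go.py .5005 .415 .1 -0.113
```

```text
t 13.975 pos [0.5001 0.3611 0.2617] rot [ 3.1404 -0.007  -0.0674] gap 1.0 F [-0.   0.4 -0.5]
shift now [-0.0043 -0.054   0.1617] shift after turn [-0.0056 -0.0536  0.1617] turn [ 0.0011 -0.007   0.0456]
```

Emit:
drive_tool --targets "-0.002 -0.025 0.04 0.001 -0.007 0.045 0; -0.002 -0.02 0.04 0 0 0 0; 0 0 0.035 0 0 0 0; 0 0 0.03 0 0 0 0; 0 0 0 0 0 0 0; 0 0 0 0 0 0 0"

```text
t: 14.72
eef_pos: [0.5084, 0.4021, 0.1211]
eef_rot: [-3.134, -0.011, -0.127]
wrist_force: [0.5, -0.2, 0.1]
finger_gap: 0.997
```

```bash
python3 go.py .5005 .415 .06 -0.113
```

```text
t 14.725 pos [0.5084 0.4021 0.1211] rot [-3.1343 -0.011  -0.1265] gap 0.997 F [ 0.5 -0.2  0.1]
shift now [-0.0102 -0.0113  0.0611] shift after turn [-0.0093 -0.0119  0.0611] turn [-0.0072 -0.011  -0.0135]
```

Emit:
drive_tool --targets "-0.01 -0.012 0.025 -0.007 -0.011 -0.013 0; 0 0 0.025 0 0 0 0; 0 0 0 0 0 0 0; 0 0 0 0 0 0 0"

```text
t: 15.22
eef_pos: [0.502, 0.4193, 0.0735]
eef_rot: [-3.135, -0.005, -0.112]
wrist_force: [-0.4, 0.3, -0.8]
finger_gap: 1.0
```

```bash
python3 go.py .5005 .415 .027 -0.113
```

```text
t 15.225 pos [0.502  0.4193 0.0735] rot [-3.1352 -0.0046 -0.1121] gap 1.0 F [-0.4  0.3 -0.8]
shift now [-0.0012  0.0047  0.0465] shift after turn [-0.001   0.0044  0.0465] turn [-0.0064 -0.0046  0.0009]
```

Emit:
drive_tool --targets "-0.001 0.004 0.02 -0.006 -0.005 0 0; 0 0 0.018 0 0 0 0; 0 0 0 0 0 0 0; 0 0 0 0 0 0 0"

```text
t: 15.72
eef_pos: [0.501, 0.4158, 0.0339]
eef_rot: [-3.141, -0.0, -0.112]
wrist_force: [-1.7, -0.8, 0.3]
finger_gap: 1.001
```

```bash
python3 go.py .5005 .415 .027 -0.113
```

```text
t 15.725 pos [0.501  0.4158 0.0339] rot [-3.1405e+00 -4.0000e-04 -1.1190e-01] gap 1.001 F [-1.7 -0.8  0.3]
shift now [-0.0004  0.0009  0.0069] shift after turn [-0.0004  0.0009  0.0069] turn [-0.0011 -0.0004  0.0011]
```

Emit:
drive_tool --targets "0 0 0.004 0 0 0 0; 0 0 0 0 0 0 0.3; 0 0 0 0 0 0 0.6; 0 0 0 0 0 0 1; 0 0 0 0 0 0 1; 0 0 0 0 0 0 1"

```text
t: 16.48
eef_pos: [0.5021, 0.4165, 0.0317]
eef_rot: [-3.138, -0.003, -0.112]
wrist_force: [0.2, -0.3, -1.7]
finger_gap: 0.456
```

```bash
python3 go.py .5005 .415 .027 -0.113
```

```text
t 16.475 pos [0.5021 0.4165 0.0317] rot [-3.1383e+00 -2.8000e-03 -1.1210e-01] gap 0.456 F [ 0.2 -0.3 -1.7]
shift now [-0.0014  0.0017  0.0047] shift after turn [-0.0014  0.0017  0.0047] turn [-0.0033 -0.0028  0.0009]
```

Emit:
drive_tool --targets "0 0 -0.006 -0.003 -0.003 0 1; 0 0 0 0 0 -0.12 1; 0 0 0 0 0 -0.12 1; 0 0 0 0 0 0 1; 0.007 0.035 0 0 0 0 1; 0.006 0.035 0 0 0 0 1; 0 0 0 0 0 0 1; 0 0 0 0 0 0 1"

```text
t: 17.48
eef_pos: [0.5243, 0.3481, 0.0384]
eef_rot: [-3.141, 0.001, 0.128]
wrist_force: [-0.1, -0.5, -1.9]
finger_gap: 0.455
```

```bash
python3 go.py .5326 .307 .0350 0.134
```

```text
t 17.475 pos [0.5243 0.3481 0.0384] rot [-3.1412e+00  1.5000e-03  1.2790e-01] gap 0.455 F [-0.1 -0.5 -1.9]
shift now [0.003  0.0418 0.0034] shift after turn [0.0027 0.0418 0.0034] turn [-0.0004  0.0015 -0.0061]
```

Emit:
drive_tool --targets "0.003 0.02 0.002 0 0.0015 -0.007 1; 0 0.018 0.001 0 0 0 1; 0 0 0 0 0 0 1; 0 0 0 0 0 0 1; 0 0 0 0 0 0 1"

```text
t: 18.1
eef_pos: [0.5322, 0.3094, 0.0351]
eef_rot: [-3.141, 0.0, 0.136]
wrist_force: [-0.7, -0.3, -1.8]
finger_gap: 0.456
```

```bash
python3 go.py .5326 .307 .0350 0.134
python3 - <<'E'
from h import *;import pickle
i=viewer.camera_info('wrist')
a=grab('wrist','w6.png');pickle.dump(i,open('w6.pkl','wb'));b=grab('scene','s6.png')
c=cv2.resize(b[170:300,180:400,::-1],(800,473),interpolation=cv2.INTER_CUBIC)
cv2.imwrite('pics/w6b.png',cv2.resize(a[:,:,::-1],(800,600),interpolation=cv2.INTER_CUBIC));cv2.imwrite('pics/s6b.png',c)
E
```

```text
t 18.1 pos [0.5322 0.3094 0.0351] rot [-3.141e+00  2.000e-04  1.358e-01] gap 0.456 F [-0.7 -0.3 -1.8]
shift now [0.0001 0.0024 0.0001] shift after turn [0.0001 0.0024 0.0001] turn [-0.0006  0.0002  0.0018]
```

View pics/w6b.png

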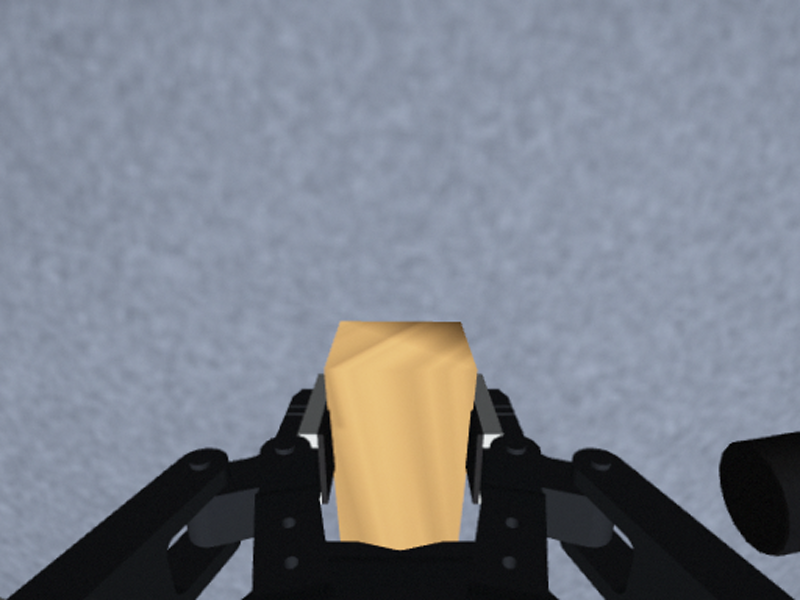

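View pics/s6b.png

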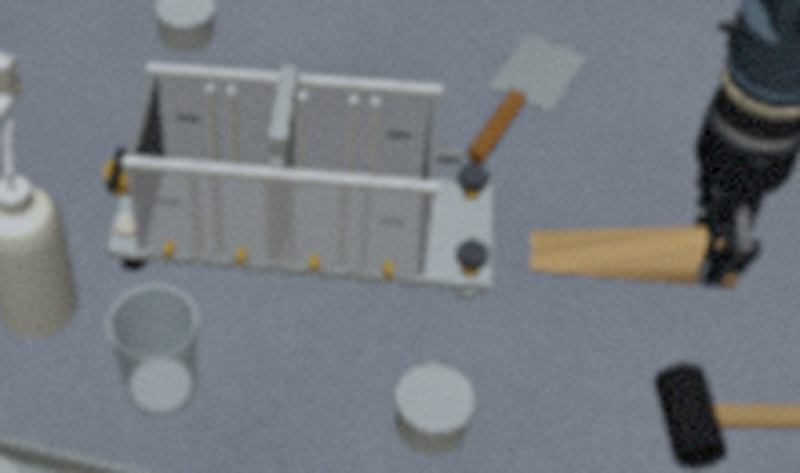

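The plate sits in the middle slot with its rail just above the rim. In the crop the wedge tip is at (530,231)–(530,271), facing the ledge at (491,~187)–(490,287).

Run:
```python
from h import *
i=viewer.camera_info('scene');f=lambda p,z:onplane(i,np.array(p)/3.636+[180,170],z)[:,:2].round(4)
print('tip top',f([(530,231),(530,271)],.0075));
print('screw heads',f([(473,173),(471,249)],.054)); print('expect screws',[.578-.1336*.142+.991*s*.042 for s in(-1,1)],[-.030+.991*.142+s*.1336*.042 for s in(-1,1)])
print('rail',f([(288,72),(280,165)],.168), 'rim',f([(149,66),(440,89),(125,160),(438,186)],.141))
c=np.array([.5322,.3094]);print('expect tip',c-.1465*np.array([-.1354,.991]))
```

```text
tip top [[0.5319 0.1626]
 [0.5754 0.1676]]
screw heads [[0.5194 0.1064]
 [0.602  0.1167]]
expect screws [0.5174068, 0.6006508] [0.10511079999999999, 0.11633319999999998]
rail [[ 0.5523 -0.0485]
 [ 0.6508 -0.0301]] rim [[ 0.5457 -0.1697]
 [ 0.5143  0.0697]
 [ 0.6514 -0.1541]
 [ 0.6188  0.0851]]
expect tip [0.5520361 0.1642185]
```

Emit:
drive_tool --targets "0 0.002 0.002 0 0 -0.002 1; 0 0.03 0 0 0 0 1; 0 0.03 0 0 0 0 1; 0 0.015 0 0 0 0 1; 0 0 0 0 0 0 1; 0 0 0 0 0 0 1"

```text
t: 18.95
eef_pos: [0.5429, 0.2339, 0.0327]
eef_rot: [-3.139, -0.001, 0.142]
wrist_force: [-0.6, 1.1, -0.7]
finger_gap: 0.454
```

```bash
python3 go.py .5469 .2004 .0320 0.134
```

```text
t 18.95 pos [0.5429 0.2339 0.0327] rot [-3.1391e+00 -8.0000e-04  1.4200e-01] gap 0.454 F [-0.6  1.1 -0.7]
shift now [-0.0008  0.0337  0.0006] shift after turn [-0.0005  0.0337  0.0007] turn [-0.0025 -0.0008  0.008 ]
```

Emit:
drive_tool --targets "-0.0005 0.012 0.0005 -0.0025 -0.001 0.008 1; 0 0.012 0 0 0 0 1; 0 0 0 0 0 0 1; 0 0 0 0 0 0 1"

```text
t: 19.45
eef_pos: [0.5457, 0.2099, 0.0322]
eef_rot: [-3.141, 0.0, 0.136]
wrist_force: [-0.1, 0.4, -1.9]
finger_gap: 0.451
```

```bash
python3 go.py .5484 .189 .0320 0.134
```

```text
t 19.45 pos [0.5457 0.2099 0.0322] rot [-3.1413e+00  1.0000e-04  1.3550e-01] gap 0.451 F [-0.1  0.4 -1.9]
shift now [-0.0002  0.0211  0.0002] shift after turn [-0.0002  0.0211  0.0002] turn [-0.0003  0.0001  0.0015]
```

Contact should come in about 9–10 mm. From here I push in small steps.

Emit:
drive_tool --targets "0 0.006 0 0 0 0.001 1; 0 0 0 0 0 0 1; 0 0.003 0 0 0 0 1; 0 0 0 0 0 0 1"

```text
t: 19.95
eef_pos: [0.5466, 0.201, 0.0316]
eef_rot: [-3.14, 0.001, 0.135]
wrist_force: [0.3, -0.8, -2.9]
finger_gap: 0.458
```

Emit:
drive_tool --targets "0 0.004 0 0 0 0 1; 0 0 0 0 0 0 1; 0 0 0 0 0 0 1"

```text
t: 20.32
eef_pos: [0.5467, 0.199, 0.0314]
eef_rot: [-3.136, 0.001, 0.137]
wrist_force: [0.0, 2.4, -2.3]
finger_gap: 0.457
```

Emit:
drive_tool --targets "0 0.004 0 0 0 0 1; 0 0.002 0 0 0 0 1; 0 0 0 0 0 0 1"

```text
t: 20.7
eef_pos: [0.5467, 0.1976, 0.0323]
eef_rot: [-3.126, 0.001, 0.14]
wrist_force: [-0.4, 1.8, -2.7]
finger_gap: 0.454
```

```bash
python3 go.py .5484 .189 .0320 0.134
```

```text
t 20.7 pos [0.5467 0.1976 0.0323] rot [-3.1259e+00  7.0000e-04  1.4000e-01] gap 0.454 F [-0.4  1.8 -2.7]
shift now [0.0005 0.0088 0.0001] shift after turn [0.0006 0.0088 0.0003] turn [-0.0157  0.0008  0.006 ]
```

Emit:
drive_tool --targets "0 0.006 0 -0.016 0 0.006 1; 0 0.006 0 -0.005 0 0 1; 0 0.003 0 0 0 0 1"

```text
t: 21.08
eef_pos: [0.5471, 0.1904, 0.0316]
eef_rot: [-3.129, 0.001, 0.139]
wrist_force: [-0.9, 10.3, -1.4]
finger_gap: 0.454
```

```bash
python3 go.py .5484 .189 .0320 0.134
```

```text
t 21.075 pos [0.5471 0.1904 0.0316] rot [-3.129e+00  1.500e-03  1.392e-01] gap 0.454 F [-0.9 10.3 -1.4]
shift now [ 0.0011  0.0015 -0.0004] shift after turn [ 0.0011  0.0015 -0.0004] turn [-0.0126  0.0015  0.0052]
```

```bash
cat > flow.py <<'E'
from h import *
b=cv2.imread('pics/s6.png').astype(np.float32); c=np.mean([grab('scene')[:,:,::-1].astype(np.float32) for _ in range(4)],0).astype(np.float32)
cv2.imwrite('pics/now.png',c)
g=lambda a:cv2.GaussianBlur(cv2.cvtColor(a,cv2.COLOR_BGR2GRAY),(0,0),.7)
B,C=g(b),g(c); i=viewer.camera_info('scene')
def tk(x,y,z):  # tank frame -> world
    return np.array([.578,-.030,0])+np.array([.991*x-.1336*y,.1336*x+.991*y,z])
for n,P in dict(head_near=tk(-.042,.142,.045),head_far=tk(.042,.142,.045),box_near=tk(-.053,.105,.141),box_far=tk(.053,.105,.141),rim_valve_n=tk(-.053,-.135,.141),rim_valve_f=tk(.053,-.135,.141),valve=tk(0,-.15,.03),bottle=np.array([.709,-.227,.1])).items():
    J=[]
    for q in (P,P+[0,0,.01],P+[.01,0,0],P+[0,.01,0]): J.append(proj(i,q)[0])
    u,v=J[0].round().astype(int); h=9
    p=B[v-h:v+h+1,u-h:u+h+1].astype(np.float32); W=np.eye(2,3,dtype=np.float32)
    W[:,2]=[u-h,v-h]
    try:
        cc,W=cv2.findTransformECC(p,C,W,cv2.MOTION_TRANSLATION,(3,200,1e-6),None,1)
        print(n,'uv',(u,v),'shift px',(W[:,2]-[u-h,v-h]).round(3),'cc',round(cc,3),'px per 10mm up',(J[1]-J[0]).round(2),'+x',(J[2]-J[0]).round(2),'+y',(J[3]-J[0]).round(2))
    except cv2.error as e: print(n,'fail')
E
python3 flow.py; python3 go.py .5484 .189 .0320 0.134
```

```text
head_near uv (np.int64(309), np.int64(219)) shift px [ 0.029 -0.461] cc 0.998 px per 10mm up [ 0.32 -2.14] +x [-0.46  2.33] +y [3.18 0.58]
head_far uv (np.int64(309), np.int64(240)) shift px [-0.111 -0.477] cc 0.975 px per 10mm up [ 0.34 -2.11] +x [-0.5  2.6] +y [3.36 0.65]
box_near uv (np.int64(300), np.int64(194)) shift px [-0.156 -0.352] cc 0.994 px per 10mm up [ 0.28 -2.43] +x [-0.55  2.29] +y [3.34 0.57]
box_far uv (np.int64(299), np.int64(220)) shift px [-0.067 -0.447] cc 0.996 px per 10mm up [ 0.29 -2.42] +x [-0.6   2.66] +y [3.59 0.66]
rim_valve_n uv (np.int64(221), np.int64(188)) shift px [-0.232 -0.091] cc 0.998 px per 10mm up [-0.25 -2.41] +x [-1.05  2.2 ] +y [3.13 0.54]
rim_valve_f uv (np.int64(214), np.int64(213)) shift px [-0.262 -0.052] cc 0.997 px per 10mm up [-0.32 -2.41] +x [-1.17  2.54] +y [3.34 0.64]
valve uv (np.int64(216), np.int64(224)) shift px [-0.172  0.006] cc 0.998 px per 10mm up [-0.28 -2.09] +x [-1.04  2.34] +y [3.   0.59]
bottle uv (np.int64(185), np.int64(234)) shift px [ 0.022 -0.008] cc 1.0 px per 10mm up [-0.53 -2.26] +x [-1.36  2.67] +y [3.26 0.68]
t 21.275 pos [0.5471 0.1903 0.0318] rot [-3.1294e+00  1.3000e-03  1.3900e-01] gap 0.458 F [-2.1  8.3 -2. ]
shift now [ 0.0011  0.0015 -0.0002] shift after turn [ 0.0011  0.0015 -0.0002] turn [-0.0122  0.0014  0.005 ][ WARN:0@3.069] global loadsave.cpp:1063 imwrite_ Unsupported depth image for selected encoder is fallbacked to CV_8U.
```

Both heads have risen about 2.2 mm, and the tank has crept by less than 1 mm. One last look before handing in.

```bash
python3 -c "
import cv2;b=cv2.imread('pics/now.png');cv2.imwrite('pics/nowb.png',cv2.resize(b[170:300,180:400],(800,473),interpolation=cv2.INTER_CUBIC))"
```

```text
(no output)
```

View pics/nowb.png

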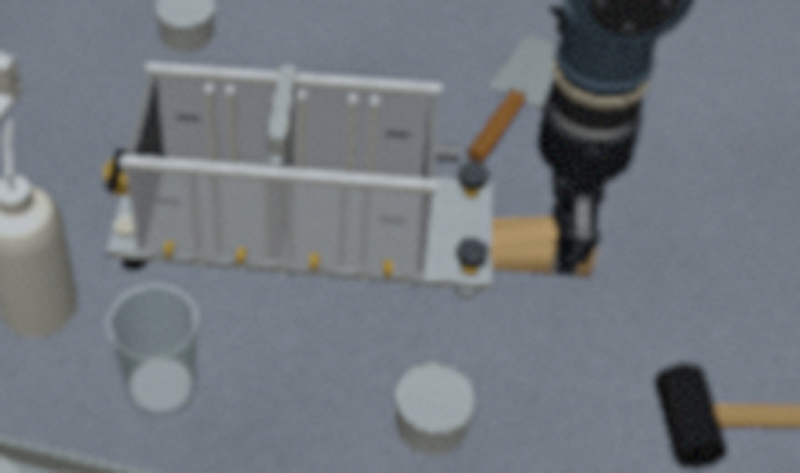

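The wedge is under the ledge at about (493,245), between the screws. The plate is in the middle slot, and the bystanders haven't moved.

```bash
python3 -c "
from cell import robot,job_done
s=robot.read_state();print(s['t'],s['eef_pos'],abs(s['qd']).max(),s['wrist_force']);print(job_done())"
```

```text
21.275 [0.54713641 0.19030831 0.03179899] 0.0018346929948365373 [-2.07531004  8.34728738 -2.02590453]
the job is handed in; nothing more can be done
None
```

I took the tall cut-off plate out of the rack, stood it in the tank's middle slot and let go. I then pushed the wedge, tip first, under the ledge between the two screws. The arm is still gripping it and pushing with about 8 N. I handed the job in at 21.3 s.

Last checks:
- **Screw lift:** comparing the scene camera before and after puts both screw heads up by about 2.2 mm. The wedge's travel past first contact gives about 1.6 mm. Both are within the allowed 0.6–5 mm.
- **Tank:** it crept less than 1 mm, and the valve end stayed down.
- **Plate:** the gripper let go at 0.160 m, the height expected for a plate fully down, and the last picture shows the rail just above the rim.
- **Other things:** the bystanders I could see in the last picture look unmoved. I did not look at the other two plates in the rack again after the move.
- **Arm:** it was still when I handed in. It leans about 0.7° from vertical under the push, and I left that uncorrected.

I could not measure the contact forces directly, such as wedge on tank and fingers on wedge, so those are inferred.

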